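# Stow salvaged heat sinks in the slide-lid case and tray

## Robot

A 6-joint arm with a two-finger parallel gripper is mounted at the origin on the work surface. World frame = base frame: x ahead of the robot, y to its left, z up, the work surface at z = 0. Lengths are in m, angles in degrees, forces in N, time in s.
With the tool pointing down it reaches from about 0.25 to 0.725 m from the base axis. Payload 4 kg.
Tool frame: the origin (TCP) lies midway between the tips of the shut fingers; the grasp point (between the pads) lies 19 mm behind it (tcp_to_grasp is the distance from the TCP to the grasp point, in m); z points along the fingers, y is the line along which they close (so a half turn about z gives the same grasp; the last joint's range is limited). The gripper opens to 85 mm and grips with 20 to 120 N. Pads are 22 mm wide; open, the fingers measure 114 mm over their backs; the gripper's body (76 mm by 85 mm) begins 54 mm behind the grasp point. The pads swing forward as they close: fully open they stand 13 mm farther back than shut.
Start: joints at [72.594, 13.785, 0.286, 76.501, 0, 90], TCP at [0.15, 0.477, 0.231] pointing down, gripper open.
Joint ranges: [-155.79, 155.79], [-60.16, 107.12], [-62.33, 73.08], [-114, 123.19], [-81.49, 82.49], [-180, 180]. Speed limits (degrees/s): [159.86, 159.86, 180, 180, 180, 180].

## Interface

Orientations are given as a 3x3 rotation matrix whose columns are the frame's x, y, z axes.
In Python, from bench import * gives the robot as it stands.
- The arm moves only by the shell command python3 -m pendant 'ROWS'. ROWS is a JSON object of lists of equal length, an entry for each row: "rotation": the turn, a rotation vector about the tool's x, y, z in rad, a list of three; "linear": the shift along the tool's x, y, z in mm, a list of three; "hand": the opening in per cent of the stroke, from 0 (shut) to 100 (fully open). In form: {"rotation": [[rx, ry, rz], ...], "linear": [[x, y, z], ...], "hand": [hand, ...]}. A call has 1 to 8 rows; each row shifts and turns the commanded pose from where the row before left it, along the tool's axes as they then stand; what a row does not reach is not made up. A row lasts 1/8 s, in which the tool goes at most 62.5 mm and 10.7 degrees, less where a joint would pass 70% of its speed; a pose out of reach is approached as far as the arm can. A call with a gripper value outside its range is refused whole. The fingers move at their own pace and stop on an object; the grip force is fixed at half the most. Time passes only in rows, so rows that do not move let the fingers close. It gives the time, the measured TCP pose, the force, the opening and the grip force at its end, in the units of the state.
- get_obs(): the state, without advancing time (a new reading comes with each control period).
- get_image(name): name is "scene" or "top" or "wrist"; returns the picture (420x560x3 uint8, red, green, blue); there is no depth.
- camera_info(name): a dict with "mtx" (3x3 intrinsics, pixels), "D" ([k1, k2, p1, p2, k3] as OpenCV has them; the pictures are not rectified), "extrinsics" (4x4, takes a point from camera to world coordinates); the wrist camera has in their place "tool_from_camera" (4x4, takes a point from camera to tool coordinates, whose origin is the TCP and whose axes are the flange's). Camera axes: x right, y down, z forward; pixel columns grow to the right and rows downward; lengths in m; the calibration is good to about 2 mm. A picture is of the moment at which its call begins: read the wrist's pose just before it. camera_info takes no time and is no camera call.
- sign_off(): hands the job in; it is judged then, once.
Trained networks look in the newest picture that a camera, given by its name, has taken for a name from the list of things; names that differ only in an ending like _2 or _b are one class to them, and where a whole thing is asked for, a point or a joint stands for the part that bears it (a point fixed in the world has none). Each returns a list of dicts, best first, with "conf" (0 to 1); they miss things now and then, are a little off and sometimes report something else, mostly with a low value. They report only what shows in the picture. A call takes as long as a camera call. They do not tell look-alikes from the thing itself.
- masks_of(camera, name): "mask" (420x560 bool, what is visible of it).
- mark_of(camera, name): "xyz" ([x, y, z] in m, in world coordinates, good to about 4 mm: a listed point, or the origin of a listed thing).
The state is a dict: "time": time; "joint_pos": joint angles; "qd": joint speeds; "joint_torque": joint torques, N m; "position": TCP position; "ee_rot": TCP orientation; "contact_force": force on the tool from outside, world axes, zero at the start; "wrist_torque": the same for the moment, N m; "finger_gap": opening from 0.0 (shut) to 1.0 (fully open); "grip_force": force on a finger pad.
Only numpy, scipy, OpenCV 4.12 (cv2) and the standard library are available. Lean on these libraries where they do the work, as an engineer would, in place of code of your own. Each camera call takes 0.05 s, during which the arm holds its last target. There are 200 camera calls.

## Task

Put the salvaged heat sinks on the bench away: first take the lid off the wooden case (lift it over the lip at the mouth, then slide it out) and lay it flat on the rubber mat, rib upwards. Then put every square heat sink into the case and every bar-shaped one into the steel tray, however many of each there are, and finally slide the lid back into its grooves until it drops fully home behind the lip. Leave the other things on the bench where they are.

Things in the scene. Friction and masses are not known exactly. Their poses are not given: they have to be found in the camera images.
- case: Fixed plywood parts case with a sliding lid. Outside 172 mm (its x) by 148 mm (its y), 76 mm high; inside 140 x 116 mm, centred, floor 6 mm above the bench. Origin: centre of the underside, z up. Its mouth, where the lid slides out, is its -x end, facing roughly towards the robot.
- case_grooves (a point): Point in the case 56 mm above its origin, axes as the case's: where the closed lid's origin sits. Grooves run along x on both sides: floor 56, roof 72 mm above the bench, 136 mm apart, roofed by dark rails over the case's full length (116 mm free between the rails). A full-height stop at x = +80 mm ends them.
- case_lip (a point): Middle of the top of the dark lip across the mouth: 61 mm above the bench, 5 mm above the groove floor, from 80 to 86 mm before the case's centre (-x). To pass, the lid must be raised 5 to 10 mm, kept level, then slid in -x until its rear edge is past the mouth, 86 mm from the case's centre; only then is it clear of the rails. Closed, it drops behind the lip with 3 mm play each way.
- lid: The case's loose wooden lid: plate 154 mm (its x) by 130 mm (its y), 6 mm thick, about 130 g, with a grip rib standing across it. Origin: centre of the plate's underside, z up. It starts closed, its axes along the case's.
- lid_rib (a point): Middle of the top of the lid's dark grip rib: 14 mm thick (lid's x), 60 mm long (lid's y), from 6 to 34 mm above the lid's underside, 20 mm from the lid's centre towards its -x end.
- mat: Fixed black rubber mat, 190 mm (its x) by 150 mm (its y), 3 mm thick, flat on the bench. Origin: centre of the underside.
- tray: Fixed shallow open steel tray, outside 140 mm (its x) by 200 mm (its y), 30 mm high, walls and floor 5 mm thick. Origin: centre of the underside.
- square1: square heat sink of bare aluminium: a base 60 x 60 mm, 8 mm thick, with straight fins on it that make up a block 40 mm wide (its y), 60 mm long (its x) and reaching 46 mm above the underside; grip it across the fins' 40 mm, above the base; about 160 g. Origin: centre of the underside, z up. May be absent (None).
- square2: square heat sink of bare aluminium: a base 60 x 60 mm, 8 mm thick, with straight fins on it that make up a block 40 mm wide (its y), 60 mm long (its x) and reaching 46 mm above the underside; grip it across the fins' 40 mm, above the base; about 160 g. Origin: centre of the underside, z up. May be absent (None).
- bar1: bar heat sink of bare aluminium with lengthwise fins: 95 mm long (its x), 34 mm wide (its y), 30 mm high; grip it across its 34 mm; about 160 g. Origin: centre of the underside, z up. May be absent (None).
- bar2: bar heat sink of bare aluminium with lengthwise fins: 95 mm long (its x), 34 mm wide (its y), 30 mm high; grip it across its 34 mm; about 160 g. Origin: centre of the underside, z up. May be absent (None).
- bar3: bar heat sink of bare aluminium with lengthwise fins: 95 mm long (its x), 34 mm wide (its y), 30 mm high; grip it across its 34 mm; about 160 g. Origin: centre of the underside, z up. May be absent (None).
- screwdriver: Bystander: screwdriver lying on the bench beside the mat, 170 mm long; origin at about the middle of its length. To be left where it is.
- spool: Bystander: small grey spool standing on the bench beside the mat, 42 mm across, 38 mm high; origin centre of underside. To be left where it is.
- mug: Bystander: white mug, 76 mm across, 90 mm high, behind the mat; origin centre of underside. To be left where it is.
- mouse: Bystander: black computer mouse, 100 x 60 x 31 mm, behind the mat; origin centre of underside. To be left where it is.
Not all that is in view belongs to the job. What is shaped like the bar3 but blue is not meant. Leave any pink look-alike of the square1 alone.

How it is judged (in metres and radians):
On the way, in this order (a step that is already met when the one before it is completed fails the run):
1. the lid lies flat on the rubber mat, rib up, let go (x of lid in the frame of mat between -0.06 and 0.06 m and y of lid in the frame of mat between -0.06 and 0.06 m and z of lid in the frame of mat between 0 and 0.012 m and angle between lid's own z axis and vertical below 0.06 rad and contact force between the fingers and lid below 0.3 N and linear speed of lid below 0.03 m/s), for 0.2 s.
2. with the lid off, every square heat sink is in the case and every bar heat sink in the tray, let go and at rest (x of square1 in the frame of case between -0.07 and 0.07 m and y of square1 in the frame of case between -0.05 and 0.05 m and z of square1 in the frame of case between -0.005 and 0.03 m and linear speed of each of square1, square2, bar1, bar2, bar3 below 0.03 m/s and x of square2 in the frame of case between -0.07 and 0.07 m and y of square2 in the frame of case between -0.05 and 0.05 m and z of square2 in the frame of case between -0.005 and 0.03 m and x of bar1 in the frame of tray between -0.065 and 0.065 m and y of bar1 in the frame of tray between -0.095 and 0.095 m and z of bar1 in the frame of tray between -0.005 and 0.045 m and x of bar2 in the frame of tray between -0.065 and 0.065 m and y of bar2 in the frame of tray between -0.095 and 0.095 m and z of bar2 in the frame of tray between -0.005 and 0.045 m and x of bar3 in the frame of tray between -0.065 and 0.065 m and y of bar3 in the frame of tray between -0.095 and 0.095 m and z of bar3 in the frame of tray between -0.005 and 0.045 m and contact force between the fingers and square1 below 0.3 N and contact force between the fingers and square2 below 0.3 N and contact force between the fingers and bar1 below 0.3 N and contact force between the fingers and bar2 below 0.3 N and contact force between the fingers and bar3 below 0.3 N and horizontal distance between lid and case above 0.1 m), for 0.2 s.
At the end, for the whole second after the job is handed in: The lid is closed and let go: within 6 mm of its home in the case along and across the grooves, down behind the lip (underside 53 to 58.5 mm above the bench), level within 0.06 rad; every square heat sink present lies inside the case and every bar heat sink present inside the tray; all at rest (x of square1 in the frame of case between -0.07 and 0.07 m and y of square1 in the frame of case between -0.05 and 0.05 m and z of square1 in the frame of case between -0.005 and 0.03 m and linear speed of each of square1, square2, bar1, bar2, bar3, lid below 0.03 m/s and x of square2 in the frame of case between -0.07 and 0.07 m and y of square2 in the frame of case between -0.05 and 0.05 m and z of square2 in the frame of case between -0.005 and 0.03 m and x of bar1 in the frame of tray between -0.065 and 0.065 m and y of bar1 in the frame of tray between -0.095 and 0.095 m and z of bar1 in the frame of tray between -0.005 and 0.045 m and x of bar2 in the frame of tray between -0.065 and 0.065 m and y of bar2 in the frame of tray between -0.095 and 0.095 m and z of bar2 in the frame of tray between -0.005 and 0.045 m and x of bar3 in the frame of tray between -0.065 and 0.065 m and y of bar3 in the frame of tray between -0.095 and 0.095 m and z of bar3 in the frame of tray between -0.005 and 0.045 m and contact force between the fingers and square1 below 0.3 N and contact force between the fingers and square2 below 0.3 N and contact force between the fingers and bar1 below 0.3 N and contact force between the fingers and bar2 below 0.3 N and contact force between the fingers and bar3 below 0.3 N and x of lid in the frame of case between -0.006 and 0.006 m and y of lid in the frame of case between -0.006 and 0.006 m and z of lid in the frame of case between 0.053 and 0.0585 m and angle between lid's own z axis and vertical below 0.06 rad and contact force between the fingers and lid below 0.3 N); the robot touches nothing.
It fails at once if a bystander is moved by more than 40 mm (distance of any of screwdriver, spool, mug, mouse from where it was at the start of the episode above 0.04 m).
Of square1, square2 only 1 to 2 are there at a start; the rules pass over those that are not, and their reading is None.
Of bar1, bar2, bar3 only 2 to 3 are there at a start; the rules pass over those that are not, and their reading is None.
At some moment in a run one of square1, bar1, bar2, square2, bar3 may be knocked a few centimetres aside while the robot is not near it.
It also fails if it takes over 210 s, if anything falls off the work surface, if the arm or the gripper's body presses on something with over 40 N, if the wrist force passes 120 N, or if a joint passes its speed limit or range.

## Working session

There is one attempt and no reset: what is moved stays moved. The work goes in short steps, Python scripts to look and compute and a shell command to move; the robot and the scene stay as the last step left them, time stands still between calls to the robot, and variables do not carry over. Pictures are saved under pics/ and viewed, at most 14 in all, crops included, and the job is handed in when it is done.

```bash
ls; mkdir -p pics; cat > h.py <<'E'
from bench import *
import numpy as np, cv2
def save(cam,name):
    im=get_image(cam); cv2.imwrite('pics/'+name,im[:,:,::-1]); return im
def marks(cam,names):
    for n in names:
        for d in mark_of(cam,n): print(cam,n,round(d['conf'],2),np.round(d['xyz'],3))
E
python3 - <<'E'
from h import *
o=get_obs(); print(o)
save('top','top0.png'); save('scene','scene0.png')
marks('top',['case','case_lip','case_grooves','lid','lid_rib','mat','tray','square1','bar1','screwdriver','spool','mug','mouse'])
marks('scene',['case','case_lip','lid_rib','mat','tray','square1','bar1'])
E
```

```text
pics
{'time': 0.0, 'joint_pos': array([ 7.25962957e+01,  1.38330070e+01,  2.13473839e-01,  7.65004100e+01,
       -2.36884425e-04,  9.00019210e+01]), 'qd': array([ 0.03999088,  0.09681511, -0.00433507, -0.00700922,  0.05520494,
        0.00385815]), 'joint_torque': array([ 2.50978492e-04, -3.72319329e+01,  2.52406955e+01,  1.68595836e-02,
        7.57170574e-05, -2.07733500e-06]), 'position': array([0.14936538, 0.47651336, 0.2304043 ]), 'ee_rot': array([[-9.54210967e-01,  2.99133822e-01, -6.22196513e-04],
       [ 2.99134470e-01,  9.54208873e-01, -1.99880448e-03],
       [-4.20459236e-06, -2.09340158e-03, -9.99997809e-01]]), 'contact_force': array([ 0.06299749,  0.92309126, -0.05622233]), 'wrist_torque': array([-0.05635065,  0.01166967, -0.00777633]), 'grip_force': 0.0, 'finger_gap': 1.000656056166916}
top case 0.57 [ 0.604 -0.265 -0.   ]
top case_lip 0.88 [ 0.519 -0.282  0.056]
top case_lip 0.46 [ 0.627  0.105 -0.004]
top lid 0.75 [ 0.603 -0.267  0.056]
top lid_rib 0.59 [ 0.585 -0.272  0.087]
top mat 0.61 [0.614 0.004 0.   ]
top mat 0.35 [ 0.584 -0.27   0.089]
top tray 0.54 [ 0.624 -0.108 -0.002]
top square1 0.9 [0.417 0.135 0.001]
top square1 0.84 [ 0.356 -0.102  0.003]
top square1 0.52 [ 0.605 -0.271  0.057]
top bar1 0.61 [ 0.444  0.313 -0.   ]
top bar1 0.6 [ 0.443  0.008 -0.   ]
top screwdriver 0.58 [ 0.624  0.105 -0.002]
top spool 0.75 [ 0.624 -0.106 -0.004]
top mug 0.69 [0.796 0.067 0.   ]
top mug 0.19 [0.442 0.313 0.003]
top mouse 0.74 [ 0.444  0.01  -0.   ]
top mouse 0.69 [ 0.793 -0.118  0.001]
scene case_lip 0.86 [ 0.515 -0.278  0.062]
scene case_lip 0.41 [ 0.622  0.265 -0.004]
scene lid_rib 0.69 [ 0.586 -0.271  0.094]
scene mat 0.55 [ 0.614  0.007 -0.002]
scene tray 0.83 [ 0.623  0.264 -0.003]
scene square1 0.72 [ 0.357 -0.102  0.002]
scene square1 0.58 [0.42  0.137 0.003]
scene bar1 0.95 [ 0.44   0.309 -0.001]
scene bar1 0.77 [ 0.442  0.007 -0.004]
scene bar1 0.63 [ 0.392  0.433 -0.003]
```

View pics/top0.png

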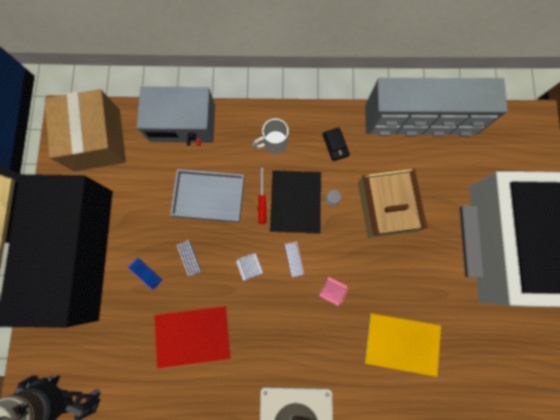

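View pics/scene0.png

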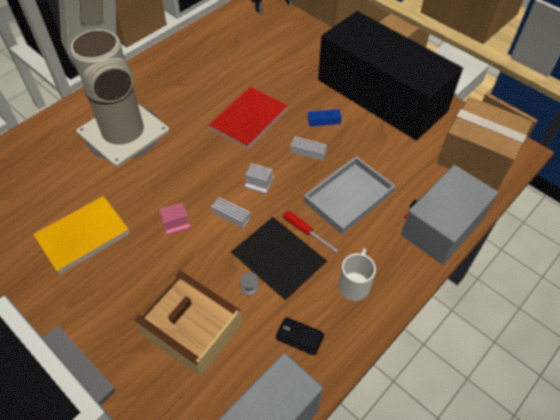

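The top view shows the lidded case at (392,203), the mat at (296,202), the tray at (207,196) and the spool at (334,197). The wanted parts are one aluminium square at (249,266) and two aluminium bars at (188,258) and (294,259). The blue bar (145,273) and pink square (334,291) are decoys. The scene view agrees.

```bash
cat >> h.py <<'E'
from scipy.spatial.transform import Rotation as R
def campose(cam,o=None):
    c=camera_info(cam)
    if cam!='wrist': return c,np.array(c['extrinsics'])
    T=np.eye(4);T[:3,:3]=o['ee_rot'];T[:3,3]=o['position']; return c,T@np.array(c['tool_from_camera'])
def plane(cam,px,z,o=None):
    c,T=campose(cam,o)
    n=cv2.undistortPoints(np.array(px,float).reshape(-1,1,2),np.array(c['mtx']),np.array(c['D'])).reshape(-1,2)
    d=np.c_[n,np.ones(len(n))]@T[:3,:3].T
    return (T[:3,3]+d*((z-T[2,3])/d[:,2])[:,None])[:,:2]
def rects(cam,name,z,o=None,minc=.3):
    for m in masks_of(cam,name):
        if m['conf']<minc: continue
        k=m['mask'].astype(np.uint8)
        cs=max(cv2.findContours(k,0,1)[0],key=cv2.contourArea).reshape(-1,2)
        if len(cs)<4: continue
        p=plane(cam,cs,z,o); (c,s,a)=cv2.minAreaRect((p*1000).astype(np.float32))
        if s[0]<s[1]: s=s[::-1];a+=90
        print(cam,name,round(m['conf'],2),'px',cs.mean(0).round(),'c',np.round(c,0),'LxW',np.round(s,0),'yaw of long',round((a+90)%180-90,1))
def go(x,y,z,yaw):
    """yaw: direction of closing (tool y), mod 180; prints rotation then linear in turned frame"""
    o=get_obs();Rm=o['ee_rot'];best=None
    for k in (0,180):
        t=np.radians(yaw+90+k);X=[np.cos(t),np.sin(t),0];Z=[0,0,-1];Rt=np.c_[X,np.cross(Z,X),Z]
        rv=R.from_matrix(Rm.T@Rt).as_rotvec()
        if best is None or np.linalg.norm(rv)<np.linalg.norm(best[0]): best=(rv,Rt)
    print('rot',best[0].round(3),'lin',(best[1].T@(np.array([x,y,z])-o['position'])*1000).round(1))
E
python3 - <<'E'
from h import *
for im,n,z in [('top','lid_rib',.09),('top','lid',.06),('top','case',.075),('top','mat',.003),('top','tray',.03),('top','square1',.03),('top','bar1',.03)]:
    if n in('lid_rib',): get_image('top'); get_image('scene')
    rects('top',n,z)
rects('scene','lid_rib',.09);rects('scene','bar1',.03);rects('scene','square1',.046)
go(.584,-.270,.25,9.5)
E
```

```text
top lid_rib 0.74 px [394. 203.] c [ 595. -265.] LxW [152. 117.] yaw of long 8.2
top lid 0.93 px [394. 202.] c [ 603. -274.] LxW [155. 121.] yaw of long 8.6
top case 0.97 px [392. 204.] c [ 598. -261.] LxW [179. 172.] yaw of long 8.7
top mat 0.81 px [295. 202.] c [614.   3.] LxW [197. 153.] yaw of long -0.4
top mat 0.37 px [391. 203.] c [ 613. -282.] LxW [191. 181.] yaw of long 8.6
top tray 0.91 px [208. 195.] c [622. 262.] LxW [204. 144.] yaw of long 86.1
top tray 0.34 px [294. 259.] c [440.   8.] LxW [90. 35.] yaw of long 12.3
top square1 0.95 px [333. 291.] c [ 353. -103.] LxW [67. 60.] yaw of long 62.4
top square1 0.58 px [249. 266.] c [419. 135.] LxW [60. 59.] yaw of long 24.0
top bar1 0.8 px [145. 273.] c [393. 426.] LxW [102.  41.] yaw of long 50.3
top bar1 0.79 px [294. 258.] c [441.   8.] LxW [93. 35.] yaw of long 12.9
top bar1 0.79 px [189. 257.] c [439. 306.] LxW [95. 38.] yaw of long 24.4
scene lid_rib 0.95 px [189. 317.] c [ 614. -272.] LxW [151. 114.] yaw of long 8.9
scene bar1 0.96 px [308. 148.] c [447. 299.] LxW [102.  63.] yaw of long 24.4
scene bar1 0.83 px [231. 213.] c [449.   2.] LxW [109.  53.] yaw of long 12.0
scene bar1 0.69 px [324. 117.] c [403. 423.] LxW [97. 62.] yaw of long 50.0
scene square1 0.88 px [258. 178.] c [432. 119.] LxW [82. 70.] yaw of long -66.0
rot [-0.    -0.     1.101] lin [-808.6  305.2  -18.7]
```

```bash
python3 -m pendant '{"rotation":[[0,0,0.14],[0,0,0.14],[0,0,0.14],[0,0,0.14],[0,0,0.14],[0,0,0.14],[0,0,0.14],[0,0,0.135]],"linear":[[0,0,0],[0,0,0],[0,0,0],[0,0,0],[0,0,0],[0,0,0],[0,0,0],[0,0,0]],"hand":[100,100,100,100,100,100,100,100]}' >/dev/null
python3 -m pendant '{"rotation":[[0,0,0],[0,0,0],[0,0,0],[0,0,0],[0,0,0],[0,0,0],[0,0,0],[0,0,0]],"linear":[[-40,15,-1],[-40,15,-1],[-40,15,-1],[-40,15,-1],[-40,15,-1],[-40,15,-1],[-40,15,-1],[-40,15,-1]],"hand":[100,100,100,100,100,100,100,100]}' >/dev/null
python3 -m pendant '{"rotation":[[0,0,0],[0,0,0],[0,0,0],[0,0,0],[0,0,0],[0,0,0],[0,0,0],[0,0,0]],"linear":[[-40,15,-1],[-40,15,-1],[-40,15,-1],[-40,15,-1],[-40,15,-1],[-40,15,-1],[-40,15,-1],[-40,15,-1]],"hand":[100,100,100,100,100,100,100,100]}'
python3 - <<'E'
from h import *
go(.584,-.270,.25,8.7)
E
```

```text
time: 4.7
position: [0.4843, -0.1206, 0.2474]
ee_rot: [[-0.151, 0.989, 0.0], [0.989, 0.151, 0.0], [0.0, 0.0, -1.0]]
contact_force: [0.0, 0.2, -0.5]
finger_gap: 0.998
grip_force: 0.0
rot [ 0. -0. -0.] lin [-162.8   75.9   -2.6]
```

```bash
python3 -m pendant '{"rotation":[[0,0,0],[0,0,0],[0,0,0],[0,0,0],[0,0,0],[0,0,0]],"linear":[[-40,19,0],[-40,19,0],[-40,19,0],[-43,19,-2],[0,0,0],[0,0,0]],"hand":[100,100,100,100,100,100]}'
python3 - <<'E'
from h import *
o=get_obs(); save('wrist','w1.png')
marks('wrist',['lid_rib','case','case_grooves','case_lip','lid'])
rects('wrist','lid',.062,o); rects('wrist','case',.076,o)
print(camera_info('wrist')['tool_from_camera'])
E
```

```text
time: 5.45
position: [0.5831, -0.2685, 0.2487]
ee_rot: [[-0.151, 0.989, -0.001], [0.989, 0.151, 0.001], [0.001, -0.001, -1.0]]
contact_force: [0.2, -0.4, 0.8]
finger_gap: 1.0
grip_force: 0.0
wrist lid_rib 0.87 [ 0.581 -0.273  0.09 ]
wrist lid_rib 0.67 [ 0.604 -0.271  0.055]
wrist case_lip 0.94 [ 0.52  -0.281  0.062]
wrist lid 0.96 [ 0.601 -0.271  0.056]
wrist lid 0.58 [ 0.795 -0.115  0.003]
wrist lid 0.92 px [296. 189.] c [ 602. -272.] LxW [155. 119.] yaw of long 8.7
wrist case 0.63 px [298. 187.] c [ 602. -269.] LxW [174. 150.] yaw of long 8.7
wrist case 0.54 px [296. 190.] c [ 601. -269.] LxW [148. 116.] yaw of long 8.4
wrist case 0.4 px [339.  11.] c [608. -93.] LxW [156.  32.] yaw of long 9.3
[[-1.48409972e-04 -9.61523641e-01 -2.74722161e-01  6.85731957e-02]
 [ 9.99999864e-01 -5.40302627e-06 -5.21307833e-04 -4.76347816e-04]
 [ 4.99765475e-04 -2.74722201e-01  9.61523511e-01 -1.43225272e-01]
 [ 0.00000000e+00  0.00000000e+00  0.00000000e+00  1.00000000e+00]]
```

View pics/w1.png

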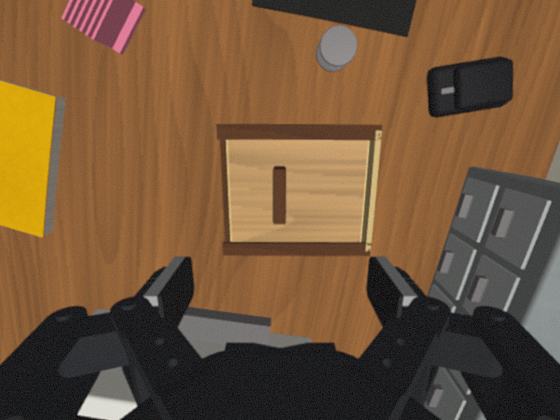

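The wrist view shows the case square-on, with the rib at about (280,195) clear for the fingers. The calibration gives the rib at (0.582,-0.273) and the case yaw at 8.7°.

```bash
python3 - <<'E'
from h import *
print(plane('wrist',[[280,195],[280,168],[280,222]],.09,get_obs()))
go(.582,-.273,.067,8.7)
E
python3 -m pendant '{"rotation":[[0,0,0],[0,0,0],[0,0,0],[0,0,0],[0,0,0],[0,0,0]],"linear":[[-4,-2,32],[0,0,30],[0,0,30],[0,0,30],[0,0,20],[0,0,0]],"hand":[70,70,70,70,70,70]}'
python3 - <<'E'
from h import *
go(.582,-.273,.067,8.7)
E
```

```text
[[ 0.58348689 -0.27076568]
 [ 0.57914356 -0.24254995]
 [ 0.58805593 -0.30044694]]
rot [0.001 0.    0.001] lin [ -4.5  -2.2 183. ]
time: 6.6
position: [0.5807, -0.2722, 0.1054]
ee_rot: [[-0.152, 0.988, -0.004], [0.988, 0.152, 0.002], [0.002, -0.004, -1.0]]
contact_force: [-0.7, 0.4, 0.8]
finger_gap: 0.698
grip_force: 0.0
rot [-0.004 -0.002  0.   ] lin [-1.   1.2 38.4]
```

```bash
python3 -m pendant '{"rotation":[[0,0,0],[0,0,0],[0,0,0],[0,0,0],[0,0,0],[0,0,0],[0,0,0],[0,0,0]],"linear":[[0,1,20],[0,0,12],[0,0,6],[0,0,0],[0,0,0],[0,0,0],[0,0,0],[0,0,0]],"hand":[70,70,70,70,0,0,0,0]}'
python3 -m pendant '{"rotation":[[0,0,0],[0,0,0],[0,0,0],[0,0,0]],"linear":[[0,0,0],[0,0,0],[0,0,0],[0,0,0]],"hand":[0,0,0,0]}'
python3 - <<'E'
from h import *
o=get_obs();save('wrist','w2.png');marks('wrist',['lid_rib','lid'])
E
```

```text
time: 7.6
position: [0.5835, -0.2731, 0.0701]
ee_rot: [[-0.151, 0.988, 0.001], [0.988, 0.151, -0.001], [-0.001, 0.001, -1.0]]
contact_force: [0.2, 0.5, 2.8]
finger_gap: 0.144
grip_force: 62.5
time: 8.1
position: [0.5836, -0.2731, 0.0701]
ee_rot: [[-0.151, 0.988, 0.001], [0.988, 0.151, -0.001], [-0.001, 0.001, -1.0]]
contact_force: [-1.0, -0.2, 5.8]
finger_gap: 0.147
grip_force: 62.7
wrist lid_rib 0.7 [ 0.581 -0.272  0.09 ]
wrist lid 0.59 [ 0.603 -0.268  0.055]
```

```bash
python3 -m pendant '{"rotation":[[0,0,0],[0,0,0],[0,0,0],[0,0,0],[0,0,0]],"linear":[[0,0,-2],[0,0,-3],[0,0,-2],[0,0,0],[0,0,0]],"hand":[0,0,0,0,0]}'
```

```text
time: 8.88
position: [0.583, -0.2729, 0.0761]
ee_rot: [[-0.151, 0.988, -0.0], [0.988, 0.151, 0.0], [0.0, -0.0, -1.0]]
contact_force: [0.3, -0.2, -1.8]
finger_gap: 0.146
grip_force: 61.9
```

```bash
python3 -m pendant '{"rotation":[[0,0,0],[0,0,0],[0,0,0],[0,0,0]],"linear":[[0,0,-1.5],[0,-8,0],[0,-8,0],[0,0,0]],"hand":[0,0,0,0]}'
python3 -m pendant '{"rotation":[[0,0,0],[0,0,0],[0,0,0],[0,0,0],[0,0,0]],"linear":[[0,-10,0],[0,-10,0],[0,-10,0],[0,0,0],[0,0,0]],"hand":[0,0,0,0,0]}'
```

```text
time: 9.38
position: [0.5663, -0.2755, 0.0778]
ee_rot: [[-0.151, 0.989, -0.001], [0.989, 0.151, 0.0], [0.0, -0.001, -1.0]]
contact_force: [-1.0, 0.8, -1.1]
finger_gap: 0.147
grip_force: 61.9
time: 10.0
position: [0.5379, -0.28, 0.078]
ee_rot: [[-0.151, 0.988, 0.001], [0.988, 0.151, -0.0], [-0.0, 0.001, -1.0]]
contact_force: [-0.4, 0.3, -1.5]
finger_gap: 0.148
grip_force: 61.9
```

```bash
python3 -m pendant '{"rotation":[[0,0,0],[0,0,0],[0,0,0],[0,0,0],[0,0,0],[0,0,0],[0,0,0],[0,0,0]],"linear":[[0,-18,0],[0,-18,0],[0,-18,0],[0,-18,0],[0,-18,0],[0,-18,0],[0,-18,0],[0,0,0]],"hand":[0,0,0,0,0,0,0,0]}'
python3 -m pendant '{"rotation":[[0,0,0],[0,0,0],[0,0,0],[0,0,0],[0,0,0],[0,0,0],[0,0,0]],"linear":[[0,-5,0],[0,0,0],[0,0,-20],[0,0,-30],[0,0,-30],[0,0,-30],[0,0,0]],"hand":[0,0,0,0,0,0,0]}'
python3 - <<'E'
from h import *
# lid yaw 0 on mat, case-lid rib 20 mm to -x
go(.614-.020,.004,.19,0)
E
```

```text
time: 11.0
position: [0.4118, -0.299, 0.0778]
ee_rot: [[-0.15, 0.989, -0.001], [0.989, 0.15, 0.0], [0.001, -0.001, -1.0]]
contact_force: [-0.7, 0.0, -2.1]
finger_gap: 0.146
grip_force: 61.9
time: 11.88
position: [0.4102, -0.3008, 0.1903]
ee_rot: [[-0.152, 0.988, 0.005], [0.988, 0.152, -0.004], [-0.004, 0.005, -1.0]]
contact_force: [0.3, -0.1, -2.2]
finger_gap: 0.144
grip_force: 62.0
rot [0.005 0.004 0.153] lin [3.048e+02 1.838e+02 3.000e-01]
```

```bash
python3 -m pendant '{"rotation":[[0,0,0.05],[0,0,0.05],[0,0,0.053],[0,0,0],[0,0,0],[0,0,0],[0,0,0],[0,0,0]],"linear":[[0,0,0],[0,0,0],[0,0,0],[40,24,0],[40,24,0],[40,24,0],[40,24,0],[40,24,0]],"hand":[0,0,0,0,0,0,0,0]}'
python3 -m pendant '{"rotation":[[0,0,0],[0,0,0],[0,0,0],[0,0,0],[0,0,0],[0,0,0],[0,0,0]],"linear":[[40,24,0],[40,24,0],[25,16,0],[0,0,30],[0,0,30],[0,0,30],[0,0,0]],"hand":[0,0,0,0,0,0,0]}'
python3 - <<'E'
from h import *
go(.614-.020,.004,.017,0)
E
```

```text
time: 12.88
position: [0.5285, -0.0981, 0.186]
ee_rot: [[0.001, 1.0, -0.002], [1.0, -0.001, 0.0], [0.0, -0.002, -1.0]]
contact_force: [0.4, 0.2, -2.4]
finger_gap: 0.151
grip_force: 61.9
time: 13.75
position: [0.5891, 0.0054, 0.0934]
ee_rot: [[0.001, 1.0, -0.009], [1.0, -0.001, 0.0], [0.0, -0.009, -1.0]]
contact_force: [-1.4, 0.2, -1.8]
finger_gap: 0.146
grip_force: 61.7
rot [-0.009 -0.    -0.001] lin [-1.4  4.9 76.4]
```

```bash
python3 -m pendant '{"rotation":[[0,0,0],[0,0,0],[0,0,0],[0,0,0],[0,0,0],[0,0,0],[0,0,0],[0,0,0]],"linear":[[-1,4,20],[0,0,20],[0,0,15],[0,0,10],[0,0,5],[0,0,4],[0,0,0],[0,0,0]],"hand":[0,0,0,0,0,0,0,0]}'
```

```text
time: 14.75
position: [0.5968, 0.0041, 0.0243]
ee_rot: [[0.001, 1.0, 0.001], [1.0, -0.001, -0.0], [-0.0, 0.001, -1.0]]
contact_force: [-0.6, -0.3, -1.7]
finger_gap: 0.149
grip_force: 61.9
```

```bash
python3 -m pendant '{"rotation":[[0,0,0],[0,0,0],[0,0,0],[0,0,0]],"linear":[[0,0,3],[0,0,2.5],[0,0,0],[0,0,0]],"hand":[0,0,0,0]}'
```

```text
time: 15.25
position: [0.5965, 0.0041, 0.0183]
ee_rot: [[0.001, 1.0, -0.0], [1.0, -0.001, -0.0], [-0.0, -0.0, -1.0]]
contact_force: [0.6, 0.0, -0.6]
finger_gap: 0.149
grip_force: 61.9
```

```bash
python3 -m pendant '{"rotation":[[0,0,0],[0,0,0],[0,0,0],[0,0,0],[0,0,0],[0,0,0],[0,0,0]],"linear":[[0,0,1],[0,0,0],[0,0,0],[0,0,0],[0,0,0],[0,0,0],[0,0,0]],"hand":[0,30,50,50,50,50,50]}'
python3 -m pendant '{"rotation":[[0,0,0],[0,0,0],[0,0,0],[0,0,0],[0,0,0],[0,0,0],[0,0,0],[0,0,0]],"linear":[[0,0,-15],[0,0,-30],[0,0,-40],[0,0,-40],[0,0,-40],[0,0,-40],[0,0,-40],[0,0,0]],"hand":[50,50,50,50,100,100,100,100]}'
python3 - <<'E'
from h import *
save('top','t1.png');marks('top',['lid','mat','bar1','square1']);rects('top','square1',.03);rects('top','bar1',.03)
go(.419,.10,.27,0)
E
```

```text
time: 16.12
position: [0.5965, 0.0041, 0.0173]
ee_rot: [[0.001, 1.0, 0.0], [1.0, -0.001, -0.0], [-0.0, 0.0, -1.0]]
contact_force: [0.3, -0.0, 0.4]
finger_gap: 0.499
grip_force: 0.0
time: 17.12
position: [0.5985, 0.0041, 0.268]
ee_rot: [[0.001, 1.0, 0.01], [1.0, -0.001, 0.0], [0.0, 0.01, -1.0]]
contact_force: [1.0, 0.6, 0.4]
finger_gap: 1.001
grip_force: 0.0
top bar1 0.98 [0.397 0.433 0.005]
top bar1 0.93 [0.443 0.312 0.001]
top bar1 0.37 [0.416 0.136 0.001]
top square1 0.48 px [208. 196.] c [622. 264.] LxW [206. 144.] yaw of long 86.0
top bar1 0.91 px [145. 273.] c [393. 427.] LxW [97. 41.] yaw of long 50.3
top bar1 0.87 px [189. 258.] c [438. 307.] LxW [95. 37.] yaw of long 25.7
rot [-0.003  0.    -0.001] lin [  95.9 -176.8   -9. ]
```

View pics/t1.png

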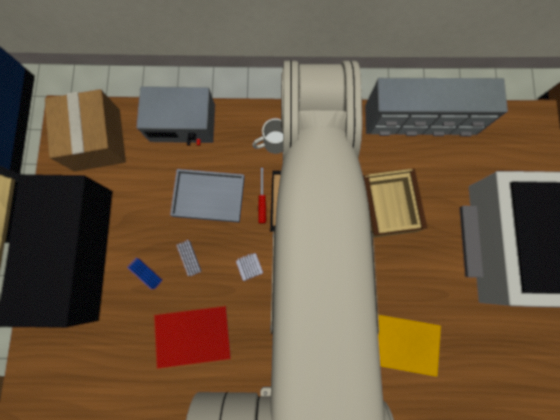

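The lid lies on the mat (half hidden by the arm). The case is open and empty, and nothing was hidden under the starting arm position.

```bash
python3 -m pendant '{"rotation":[[0,0,0],[0,0,0],[0,0,0],[0,0,0],[0,0,0],[0,0,0],[0,0,0]],"linear":[[20,-35,-2],[20,-35,-2],[20,-35,-2],[20,-35,-2],[16,-35,-1],[0,0,0],[0,0,0]],"hand":[100,100,100,100,100,100,100]}'
python3 - <<'E'
from h import *
o=get_obs();save('wrist','w3.png');print(o['position'])
marks('wrist',['square1','bar1','lid']);rects('wrist','square1',.03,o);rects('wrist','bar1',.03,o);rects('wrist','lid',.009,o)
E
```

```text
time: 18.35
position: [0.422, 0.1002, 0.2712]
ee_rot: [[0.001, 1.0, 0.0], [1.0, -0.001, -0.0], [-0.0, 0.0, -1.0]]
contact_force: [-0.5, 0.8, 0.4]
finger_gap: 0.995
grip_force: 0.0
[0.42199283 0.10023773 0.27118249]
wrist square1 0.81 [ 0.415  0.137 -0.001]
wrist square1 0.77 [ 0.357 -0.104  0.003]
wrist bar1 0.9 [0.44  0.308 0.   ]
wrist bar1 0.81 [ 0.438  0.006 -0.004]
wrist lid 0.9 [0.615 0.007 0.002]
wrist square1 0.83 px [275. 151.] c [416. 137.] LxW [63. 58.] yaw of long 21.9
wrist square1 0.77 px [235. 309.] c [ 353. -100.] LxW [90. 59.] yaw of long 64.3
wrist square1 0.57 px [407. 237.] c [605.  13.] LxW [149. 124.] yaw of long -0.2
wrist square1 0.49 px [542. 194.] c [779.  68.] LxW [123.  71.] yaw of long -75.0
wrist bar1 0.94 px [293. 242.] c [439.  11.] LxW [95. 45.] yaw of long 13.2
wrist bar1 0.84 px [291.  12.] c [439. 304.] LxW [92. 41.] yaw of long 22.8
wrist lid 0.74 px [407. 237.] c [615.   4.] LxW [156. 130.] yaw of long -0.2
```

View pics/w3.png

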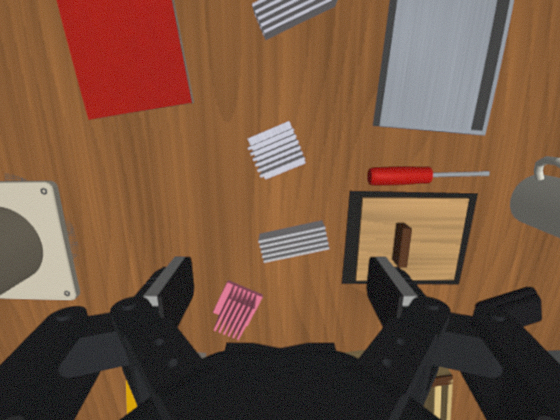

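The wrist view shows the square at (275,151) with fins along yaw ≈22°, and the near bar at (293,242) with yaw ≈13°. The lid lies rib-up on the mat. I'll fetch the square first, gripping across the fins at 112°.

```bash
python3 - <<'E'
from h import *
go(.416,.137,.12,112)
E
```

```text
rot [-0.     0.     1.185] lin [  8.3 -36.5 151. ]
```

```bash
python3 -m pendant '{"rotation":[[0,0,0.15],[0,0,0.15],[0,0,0.15],[0,0,0.15],[0,0,0.15],[0,0,0.15],[0,0,0.15],[0,0,0.135]],"linear":[[0,0,0],[0,0,0],[0,0,0],[0,0,0],[0,0,0],[0,0,0],[0,0,0],[0,0,0]],"hand":[100,100,100,100,100,100,100,100]}' >/dev/null
python3 -m pendant '{"rotation":[[0,0,0],[0,0,0],[0,0,0],[0,0,0],[0,0,0],[0,0,0]],"linear":[[8,-36,30],[0,0,40],[0,0,40],[0,0,40],[0,0,0],[0,0,0]],"hand":[100,100,100,100,100,100]}'
python3 - <<'E'
from h import *
o=get_obs();save('wrist','w4.png')
marks('wrist',['square1']);rects('wrist','square1',.04,o)
go(.416,.137,.015,112)
E
```

```text
time: 20.45
position: [0.4165, 0.1369, 0.1225]
ee_rot: [[0.927, 0.375, 0.001], [0.375, -0.927, 0.0], [0.002, 0.0, -1.0]]
contact_force: [0.6, 0.0, 0.4]
finger_gap: 0.997
grip_force: 0.0
wrist square1 0.77 [0.415 0.134 0.002]
wrist square1 0.65 [ 0.442  0.007 -0.004]
wrist square1 0.75 px [280. 220.] c [418. 136.] LxW [68. 52.] yaw of long 22.6
wrist square1 0.58 px [466. 309.] c [397. -52.] LxW [17. 14.] yaw of long -71.1
rot [ 0.    -0.004  0.001] lin [ -1.   -0.3 108.1]
```

View pics/w4.png

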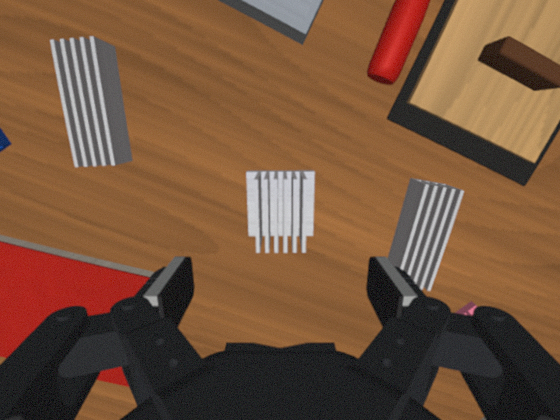

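The square at (280,212) sits centred between the fingers, with its fins aligned. Descend and grip.

```bash
python3 -m pendant '{"rotation":[[0,0,0],[0,0,0],[0,0,0],[0,0,0],[0,0,0],[0,0,0]],"linear":[[0,0,30],[0,0,30],[0,0,25],[0,0,15],[0,0,5],[0,0,0]],"hand":[100,100,100,100,100,100]}'
python3 -m pendant '{"rotation":[[0,0,0],[0,0,0],[0,0,0],[0,0,0],[0,0,0],[0,0,0],[0,0,0]],"linear":[[0,0,0],[0,0,0],[0,0,0],[0,0,0],[0,0,0],[0,0,0],[0,0,0]],"hand":[0,0,0,0,0,0,0]}'
python3 -m pendant '{"rotation":[[0,0,0],[0,0,0],[0,0,0],[0,0,0],[0,0,0],[0,0,0],[0,0,0]],"linear":[[0,0,-20],[0,0,-40],[0,0,-40],[0,0,-40],[0,0,-40],[0,0,-10],[0,0,0]],"hand":[0,0,0,0,0,0,0]}'
python3 - <<'E'
from h import *
go(.602,-.270,.20,8.7)
E
```

```text
time: 21.35
position: [0.4162, 0.1369, 0.017]
ee_rot: [[0.927, 0.375, 0.001], [0.375, -0.927, 0.0], [0.001, 0.0, -1.0]]
contact_force: [0.1, 0.4, -0.3]
finger_gap: 1.001
grip_force: 0.0
time: 22.22
position: [0.4162, 0.1368, 0.0171]
ee_rot: [[0.927, 0.375, 0.002], [0.375, -0.927, 0.0], [0.002, 0.0, -1.0]]
contact_force: [-0.7, -1.9, 5.6]
finger_gap: 0.463
grip_force: 61.8
time: 23.1
position: [0.4153, 0.1366, 0.2059]
ee_rot: [[0.927, 0.375, -0.0], [0.375, -0.927, 0.0], [-0.0, -0.0, -1.0]]
contact_force: [-0.0, -0.6, -1.8]
finger_gap: 0.456
grip_force: 61.1
rot [-0.     0.    -1.338] lin [-430.2  123.     5.9]
```

```bash
python3 -m pendant '{"rotation":[[0,0,-0.16],[0,0,-0.16],[0,0,-0.17],[0,0,-0.17],[0,0,-0.17],[0,0,-0.17],[0,0,-0.17],[0,0,-0.168]],"linear":[[0,0,0],[0,0,0],[0,0,0],[0,0,0],[0,0,0],[0,0,0],[0,0,0],[0,0,0]],"hand":[0,0,0,0,0,0,0,0]}' 
python3 -m pendant '{"rotation":[[0,0,0],[0,0,0],[0,0,0],[0,0,0],[0,0,0],[0,0,0],[0,0,0],[0,0,0]],"linear":[[-40,11,0],[-40,11,0],[-40,11,0],[-40,11,0],[-40,11,0],[-40,12,0],[-40,12,0],[-40,12,0]],"hand":[0,0,0,0,0,0,0,0]}'
python3 -m pendant '{"rotation":[[0,0,0],[0,0,0],[0,0,0],[0,0,0]],"linear":[[-40,12,0],[-40,12,0],[-30,8,0],[0,0,0]],"hand":[0,0,0,0]}'
python3 - <<'E'
from h import *
o=get_obs();save('wrist','w5.png');go(.602,-.270,.024,8.7);rects('wrist','case',.076,o)
E
```

```text
time: 24.1
position: [0.414, 0.1362, 0.2037]
ee_rot: [[-0.157, 0.988, -0.005], [0.988, 0.157, -0.002], [-0.001, -0.005, -1.0]]
contact_force: [1.1, -0.1, -2.6]
finger_gap: 0.454
grip_force: 61.0
time: 25.1
position: [0.553, -0.1668, 0.2031]
ee_rot: [[-0.151, 0.988, -0.005], [0.988, 0.151, 0.002], [0.002, -0.005, -1.0]]
contact_force: [0.1, -0.6, -2.0]
finger_gap: 0.462
grip_force: 61.0
time: 25.6
position: [0.6013, -0.2715, 0.2019]
ee_rot: [[-0.149, 0.989, -0.005], [0.989, 0.149, 0.002], [0.003, -0.005, -1.0]]
contact_force: [-0.1, 0.6, -2.6]
finger_gap: 0.458
grip_force: 61.0
rot [-0.005 -0.003 -0.001] lin [-1.000e-01  1.000e+00  1.785e+02]
wrist case 0.86 px [282. 185.] c [ 602. -269.] LxW [173. 148.] yaw of long 8.6
```

View pics/w5.png

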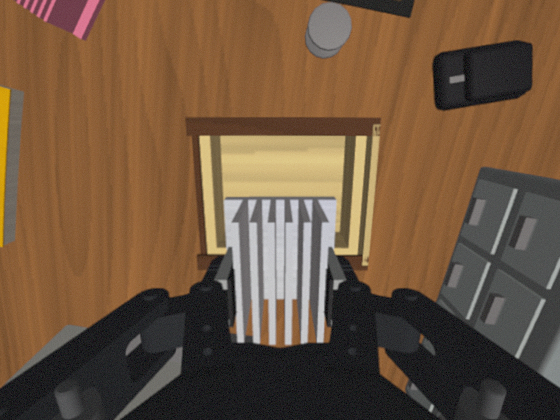

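The square is held squarely over the open case (opening at (285,190)). Lower it.

```bash
python3 -m pendant '{"rotation":[[0,0,0],[0,0,0],[0,0,0],[0,0,0],[0,0,0],[0,0,0],[0,0,0],[0,0,0]],"linear":[[0,1,30],[0,0,35],[0,0,35],[0,0,30],[0,0,25],[0,0,15],[0,0,0],[0,0,0]],"hand":[0,0,0,0,0,0,0,0]}'
```

```text
time: 26.7
position: [0.6039, -0.2696, 0.0375]
ee_rot: [[-0.152, 0.988, 0.002], [0.988, 0.152, -0.001], [-0.001, 0.002, -1.0]]
contact_force: [-0.1, 0.5, -2.5]
finger_gap: 0.459
grip_force: 61.1
```

```bash
python3 -m pendant '{"rotation":[[0,0,0],[0,0,0],[0,0,0],[0,0,0],[0,0,0]],"linear":[[0,-1,6],[0,0,4],[0,0,3],[0,0,0],[0,0,0]],"hand":[0,0,0,0,0]}'
python3 -m pendant '{"rotation":[[0,0,0],[0,0,0],[0,0,0]],"linear":[[0,0,1],[0,0,0],[0,0,0]],"hand":[0,0,0]}'
```

```text
time: 27.32
position: [0.6021, -0.2698, 0.0232]
ee_rot: [[-0.151, 0.988, -0.0], [0.988, 0.151, 0.0], [0.0, -0.0, -1.0]]
contact_force: [0.0, -0.1, -2.1]
finger_gap: 0.456
grip_force: 61.0
time: 27.7
position: [0.6022, -0.2698, 0.0231]
ee_rot: [[-0.151, 0.988, 0.0], [0.988, 0.151, -0.0], [-0.0, 0.0, -1.0]]
contact_force: [-2.6, 1.7, 6.0]
finger_gap: 0.46
grip_force: 61.9
```

Contact with the floor. Release (partly, since the inside is narrow), withdraw, and head for the near bar.

```bash
python3 -m pendant '{"rotation":[[0,0,0],[0,0,0],[0,0,0],[0,0,0],[0,0,0]],"linear":[[0,0,-0.5],[0,0,0],[0,0,0],[0,0,0],[0,0,0]],"hand":[60,65,65,65,65]}'
python3 -m pendant '{"rotation":[[0,0,0],[0,0,0],[0,0,0],[0,0,0],[0,0,0],[0,0,0],[0,0,0],[0,0,0]],"linear":[[0,0,-15],[0,0,-30],[0,0,-40],[0,0,-40],[0,0,-40],[0,0,-25],[0,0,0],[0,0,0]],"hand":[65,65,65,65,100,100,100,100]}'
python3 - <<'E'
from h import *
o=get_obs();get_image('wrist');marks('wrist',['square1']);get_image('top');marks('top',['square1','bar1']);rects('top','bar1',.03)
go(.441,.008,.20,102.8)
E
```

```text
time: 28.32
position: [0.6022, -0.2698, 0.0227]
ee_rot: [[-0.151, 0.988, -0.0], [0.988, 0.151, 0.0], [0.0, -0.0, -1.0]]
contact_force: [-0.3, 0.2, 0.1]
finger_gap: 0.65
grip_force: 0.0
time: 29.32
position: [0.6017, -0.2696, 0.2121]
ee_rot: [[-0.151, 0.988, -0.001], [0.988, 0.151, 0.0], [0.001, -0.001, -1.0]]
contact_force: [0.4, -0.1, -0.5]
finger_gap: 1.003
grip_force: 0.0
wrist square1 0.83 [ 0.353 -0.105 -0.001]
wrist square1 0.66 [ 0.6   -0.271  0.006]
top square1 0.84 [ 0.602 -0.267  0.004]
top square1 0.68 [ 0.355 -0.102  0.001]
top square1 0.52 [0.62  0.264 0.004]
top bar1 0.82 [ 0.445  0.008 -0.   ]
top bar1 0.73 [0.396 0.432 0.004]
top bar1 0.71 [ 0.441  0.311 -0.003]
top bar1 0.92 px [145. 273.] c [394. 428.] LxW [99. 41.] yaw of long 50.2
top bar1 0.71 px [294. 258.] c [441.   8.] LxW [91. 34.] yaw of long 12.9
top bar1 0.7 px [189. 258.] c [439. 305.] LxW [97. 37.] yaw of long 25.3
rot [-0.002  0.     1.499] lin [ -95.2 -306.3   11.6]
```

```bash
python3 -m pendant '{"rotation":[[0,0,0.17],[0,0,0.17],[0,0,0.17],[0,0,0.17],[0,0,0.17],[0,0,0.17],[0,0,0.17],[0,0,0.17]],"linear":[[0,0,0],[0,0,0],[0,0,0],[0,0,0],[0,0,0],[0,0,0],[0,0,0],[0,0,0]],"hand":[100,100,100,100,100,100,100,100]}' 
python3 -m pendant '{"rotation":[[0,0,0.139],[0,0,0],[0,0,0],[0,0,0],[0,0,0],[0,0,0],[0,0,0],[0,0,0]],"linear":[[0,0,0],[-16,-51,0],[-16,-51,0],[-16,-51,2],[-16,-51,5],[-16,-51,5],[-15,-51,0],[0,0,0]],"hand":[100,100,100,100,100,100,100,100]}'
python3 -m pendant '{"rotation":[[0,0,0],[0,0,0],[0,0,0],[0,0,0]],"linear":[[0,0,30],[0,0,40],[0,0,0],[0,0,0]],"hand":[100,100,100,100]}'
python3 - <<'E'
from h import *
o=get_obs();save('wrist','w6.png');marks('wrist',['bar1']);rects('wrist','bar1',.028,o)
go(.441,.008,.008,102.8)
E
```

```text
time: 30.62
position: [0.602, -0.2697, 0.2123]
ee_rot: [[0.937, 0.35, -0.001], [0.35, -0.937, 0.0], [-0.001, -0.001, -1.0]]
contact_force: [-0.6, -0.3, 0.2]
finger_gap: 1.002
grip_force: 0.0
time: 31.62
position: [0.4396, 0.0099, 0.2007]
ee_rot: [[0.974, 0.227, -0.001], [0.227, -0.974, 0.0], [-0.001, -0.001, -1.0]]
contact_force: [0.6, 0.5, -1.2]
finger_gap: 1.001
grip_force: 0.0
time: 32.12
position: [0.4426, 0.0071, 0.1318]
ee_rot: [[0.975, 0.221, 0.001], [0.221, -0.975, -0.0], [0.001, 0.0, -1.0]]
contact_force: [0.2, 0.3, 0.5]
finger_gap: 1.003
grip_force: 0.0
wrist bar1 0.63 px [323.  47.] c [578.   6.] LxW [122.  85.] yaw of long -89.7
rot [ 0.001 -0.003 -0.   ] lin [ -1.9  -1.2 124.4]
```

View pics/w6.png

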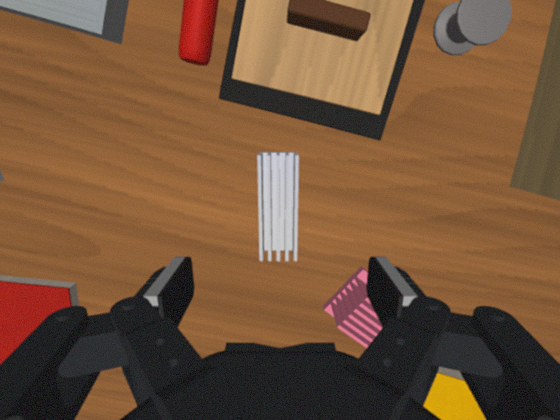

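The bar at (278,208) is centred between the fingers and aligned; the pink decoy is clear of them.

```bash
python3 -m pendant '{"rotation":[[0,0,0],[0,0,0],[0,0,0],[0,0,0],[0,0,0],[0,0,0],[0,0,0]],"linear":[[-1,0,30],[0,0,35],[0,0,30],[0,0,15],[0,0,10],[0,0,2],[0,0,0]],"hand":[100,100,100,100,100,100,100]}'
python3 -m pendant '{"rotation":[[0,0,0],[0,0,0],[0,0,0],[0,0,0],[0,0,0],[0,0,0],[0,0,0]],"linear":[[0,0,0],[0,0,0],[0,0,0],[0,0,0],[0,0,0],[0,0,0],[0,0,0]],"hand":[0,0,0,0,0,0,0]}'
python3 -m pendant '{"rotation":[[0,0,0],[0,0,0],[0,0,0],[0,0,0],[0,0,0],[0,0,0],[0,0,0]],"linear":[[0,0,-20],[0,0,-40],[0,0,-40],[0,0,-40],[0,0,-30],[0,0,0],[0,0,0]],"hand":[0,0,0,0,0,0,0]}'
python3 - <<'E'
from h import *
t=np.radians(-4); c=np.array([.623,.264])
for s in(-.048,.048):
    p=c+s*np.array([-np.sin(t),np.cos(t)]);print(p); go(*p,.18,86)
E
```

```text
time: 33.15
position: [0.4414, 0.0073, 0.0095]
ee_rot: [[0.975, 0.222, 0.001], [0.222, -0.975, 0.0], [0.001, 0.0, -1.0]]
contact_force: [-0.3, 0.2, 0.5]
finger_gap: 1.006
grip_force: 0.0
time: 34.02
position: [0.4412, 0.0074, 0.0094]
ee_rot: [[0.975, 0.222, 0.001], [0.222, -0.975, 0.0], [0.001, 0.0, -1.0]]
contact_force: [-0.9, -0.1, 6.1]
finger_gap: 0.381
grip_force: 61.8
time: 34.9
position: [0.4396, 0.0073, 0.1774]
ee_rot: [[0.975, 0.222, -0.002], [0.222, -0.975, -0.0], [-0.002, -0.0, -1.0]]
contact_force: [0.6, -0.3, -1.9]
finger_gap: 0.384
grip_force: 61.0
[0.61965169 0.21611693]
rot [-0.     0.002  0.294] lin [ 165.  -220.9   -2.6]
[0.62634831 0.31188307]
rot [-0.     0.002  0.294] lin [ 165.  -316.9   -2.6]
```

```bash
python3 -m pendant '{"rotation":[[0,0,0.15],[0,0,0.144],[0,0,0],[0,0,0],[0,0,0],[0,0,0],[0,0,0],[0,0,0]],"linear":[[0,0,0],[0,0,0],[30,-40,0],[30,-40,0],[30,-40,0],[30,-40,0],[30,-40,0],[15,-21,0]],"hand":[0,0,0,0,0,0,0,0]}'
python3 -m pendant '{"rotation":[[0,0,0],[0,0,0],[0,0,0],[0,0,0],[0,0,0],[0,0,0]],"linear":[[0,0,30],[0,0,40],[0,0,40],[0,0,30],[0,0,0],[0,0,0]],"hand":[0,0,0,0,0,0]}'
python3 - <<'E'
from h import *
go(.6197,.216,.0155,86)
o=get_obs();get_image('wrist');rects('wrist','tray',.03,o)
E
```

```text
time: 35.9
position: [0.6043, 0.1039, 0.1876]
ee_rot: [[0.993, 0.119, -0.018], [0.12, -0.988, 0.102], [-0.006, -0.103, -0.995]]
contact_force: [-0.6, 0.1, -1.1]
finger_gap: 0.386
grip_force: 60.9
time: 36.65
position: [0.603, 0.1112, 0.0515]
ee_rot: [[0.992, 0.128, -0.016], [0.129, -0.986, 0.107], [-0.002, -0.108, -0.994]]
contact_force: [1.0, -0.2, -1.6]
finger_gap: 0.385
grip_force: 60.9
rot [-0.108  0.013  0.199] lin [   9.3 -105.8   36. ]
wrist tray 0.93 px [106. 169.] c [621. 231.] LxW [152. 142.] yaw of long 85.9
```

```bash
python3 -m pendant '{"rotation":[[0,0,0],[0,0,0],[0,0,0],[0,0,0],[0,0,0]],"linear":[[0,0,-30],[0,0,-40],[0,0,-40],[0,0,-20],[0,0,0]],"hand":[0,0,0,0,0]}'
python3 - <<'E'
from h import *
print(get_obs()['joint_pos'].round(1)); go(.6197,.216,.18,86)
E
```

```text
time: 37.38
position: [0.6071, 0.0972, 0.1848]
ee_rot: [[0.992, 0.129, -0.008], [0.129, -0.986, 0.108], [0.006, -0.108, -0.994]]
contact_force: [-0.5, 0.7, -2.2]
finger_gap: 0.385
grip_force: 60.9
[  6.   27.9  13.7  75.5   6.2 178.6]
rot [-0.108  0.004  0.199] lin [   4.3 -119.3    4.8]
```

```bash
python3 - <<'E'
s=open('h.py').read()
s=s.replace("        if best is None or np.linalg.norm(rv)<np.linalg.norm(best[0]): best=(rv,Rt)",
"""        q6=(np.degrees(np.arctan2(y,x))+180-(yaw+90+k)+180)%360-180
        if best is None or abs(q6)<abs(best[2]): best=(rv,Rt,q6)""").replace("print('rot',","print('q6 now',o['joint_pos'][5].round(),'->',round(best[2]),'rot',")
open('h.py','w').write(s)
E
python3 -m pendant '{"rotation":[[0,0,-0.17],[0,0,-0.17],[0,0,-0.17],[0,0,-0.17],[0,0,-0.17],[0,0,-0.17],[0,0,-0.17],[0,0,-0.17]],"linear":[[0,0,0],[0,0,0],[0,0,0],[0,0,0],[0,0,0],[0,0,0],[0,0,0],[0,0,0]],"hand":[0,0,0,0,0,0,0,0]}'
python3 - <<'E'
from h import *
go(.6197,.216,.18,86)
E
```

```text
time: 38.38
position: [0.6044, 0.0973, 0.1797]
ee_rot: [[0.076, 0.997, -0.017], [0.992, -0.074, 0.107], [0.105, -0.025, -0.994]]
contact_force: [0.2, -0.5, -2.1]
finger_gap: 0.385
grip_force: 60.9
q6 now 100.0 -> 23 rot [ 0.064 -0.102 -1.575] lin [ -7.  119.5  -0.3]
```

```bash
python3 -m pendant '{"rotation":[[0.0064,-0.0102,-0.1575],[0.0064,-0.0102,-0.1575],[0.0064,-0.0102,-0.1575],[0.0064,-0.0102,-0.1575],[0.0064,-0.0102,-0.1575],[0.0064,-0.0102,-0.1575],[0.0064,-0.0102,-0.1575],[0.0064,-0.0102,-0.1575]],"linear":[[0,0,0],[0,0,0],[0,0,0],[0,0,0],[0,0,0],[0,0,0],[0,0,0],[0,0,0]],"hand":[0,0,0,0,0,0,0,0]}'
python3 -m pendant '{"rotation":[[0.0064,-0.0102,-0.1575],[0.0064,-0.0102,-0.1575],[0,0,0],[0,0,0],[0,0,0],[0,0,0],[0,0,0]],"linear":[[0,0,0],[0,0,0],[-2,40,0],[-2,40,0],[-3,39,0],[0,0,0],[0,0,0]],"hand":[0,0,0,0,0,0,0]}'
python3 - <<'E'
from h import *
o=get_obs();save('wrist','w7.png');rects('wrist','tray',.03,o);marks('wrist',['tray','screwdriver']);go(.6197,.216,.0155,86)
E
```

```text
time: 39.38
position: [0.6044, 0.0974, 0.1797]
ee_rot: [[-0.927, 0.376, -0.018], [0.375, 0.927, 0.017], [0.023, 0.009, -1.0]]
contact_force: [-0.1, -0.0, -2.7]
finger_gap: 0.385
grip_force: 61.0
time: 40.25
position: [0.6203, 0.2152, 0.1798]
ee_rot: [[-0.997, 0.075, -0.001], [0.075, 0.997, -0.001], [0.001, -0.001, -1.0]]
contact_force: [0.3, -0.2, -1.5]
finger_gap: 0.388
grip_force: 60.9
wrist tray 0.73 px [321. 183.] c [623. 264.] LxW [203. 142.] yaw of long 85.7
wrist tray 0.68 [ 0.628  0.263 -0.001]
wrist screwdriver 0.61 [0.628 0.104 0.005]
q6 now 23.0 -> 23 rot [-0.     0.    -0.007] lin [  1.3   1.6 165.4]
```

View pics/w7.png

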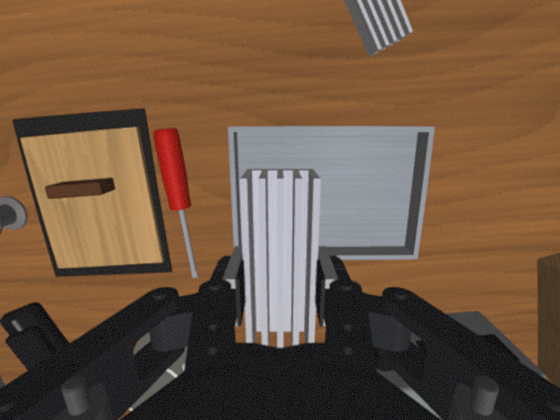

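The bar is held over the left half of the tray (tray spans 228–433 px), and the screwdriver is undisturbed. Lower it.

```bash
python3 -m pendant '{"rotation":[[0,0,0],[0,0,0],[0,0,0],[0,0,0],[0,0,0],[0,0,0],[0,0,0],[0,0,0]],"linear":[[1,1,30],[0,0,40],[0,0,35],[0,0,30],[0,0,15],[0,0,8],[0,0,0],[0,0,0]],"hand":[0,0,0,0,0,0,0,0]}'
python3 - <<'E'
from h import *
go(.6197,.216,.0145,86)
E
```

```text
time: 41.45
position: [0.6212, 0.2168, 0.0244]
ee_rot: [[-0.997, 0.075, 0.003], [0.075, 0.997, 0.001], [-0.003, 0.001, -1.0]]
contact_force: [0.3, -1.4, -1.6]
finger_gap: 0.384
grip_force: 60.9
q6 now 24.0 -> 23 rot [ 0.001  0.003 -0.005] lin [ 1.4 -0.9  9.9]
```

```bash
python3 -m pendant '{"rotation":[[0,0,0],[0,0,0],[0,0,0],[0,0,0]],"linear":[[0,0,5],[0,0,3],[0,0,1],[0,0,0]],"hand":[0,0,0,0]}'
python3 -m pendant '{"rotation":[[0,0,0],[0,0,0],[0,0,0],[0,0,0]],"linear":[[0,0,0],[0,0,0],[0,0,0],[0,0,0]],"hand":[52,54,54,54]}'
python3 -m pendant '{"rotation":[[0,0,0],[0,0,0],[0,0,0],[0,0,0],[0,0,0],[0,0,0],[0,0,0]],"linear":[[0,0,-15],[0,0,-30],[0,0,-40],[0,0,-40],[0,0,-30],[0,0,0],[0,0,0]],"hand":[54,54,54,100,100,100,100]}'
python3 - <<'E'
from h import *
o=get_obs();get_image('wrist');marks('wrist',['bar1']);rects('wrist','bar1',.03,o);get_image('top');rects('top','bar1',.03)
go(.440,.308,.17,115)
E
```

```text
time: 41.95
position: [0.6201, 0.2166, 0.0144]
ee_rot: [[-0.997, 0.075, 0.001], [0.075, 0.997, 0.0], [-0.001, 0.0, -1.0]]
contact_force: [-1.3, -0.4, 3.5]
finger_gap: 0.385
grip_force: 61.5
time: 42.45
position: [0.6201, 0.2165, 0.0137]
ee_rot: [[-0.997, 0.075, 0.0], [0.075, 0.997, 0.0], [-0.0, 0.0, -1.0]]
contact_force: [-0.3, -0.8, -0.1]
finger_gap: 0.542
grip_force: 0.0
time: 43.32
position: [0.6197, 0.2164, 0.1689]
ee_rot: [[-0.997, 0.075, 0.0], [0.075, 0.997, -0.0], [-0.0, -0.0, -1.0]]
contact_force: [-0.8, 0.3, -0.8]
finger_gap: 1.0
grip_force: 0.0
wrist bar1 0.63 [0.62  0.215 0.003]
wrist bar1 0.95 px [279. 201.] c [619. 215.] LxW [100.  36.] yaw of long -4.5
wrist bar1 0.69 px [380.  20.] c [465. 315.] LxW [48. 44.] yaw of long 23.3
top bar1 0.72 px [145. 273.] c [393. 427.] LxW [101.  41.] yaw of long 50.2
q6 now 24.0 -> 10 rot [-0.    -0.002 -0.512] lin [123.8 158.9  -2.5]
```

```bash
python3 -m pendant '{"rotation":[[0,0,-0.17],[0,0,-0.17],[0,0,-0.172],[0,0,0],[0,0,0],[0,0,0],[0,0,0],[0,0,0]],"linear":[[0,0,0],[0,0,0],[0,0,0],[31,40,0],[31,40,0],[31,40,0],[31,39,0],[0,0,0]],"hand":[100,100,100,100,100,100,100,100]}'
python3 -m pendant '{"rotation":[[0,0,0],[0,0,0],[0,0,0]],"linear":[[0,0,35],[0,0,0],[0,0,0]],"hand":[100,100,100]}'
python3 - <<'E'
from h import *
o=get_obs();save('wrist','w8.png');marks('wrist',['bar1']);rects('wrist','bar1',.03,o);go(.440,.308,.008,115)
E
```

```text
time: 44.58
position: [0.4372, 0.3091, 0.1684]
ee_rot: [[-0.904, -0.427, -0.002], [-0.427, 0.904, -0.001], [0.002, -0.0, -1.0]]
contact_force: [1.2, 0.7, -0.1]
finger_gap: 1.001
grip_force: 0.0
time: 44.95
position: [0.4412, 0.3079, 0.1342]
ee_rot: [[-0.906, -0.422, 0.001], [-0.422, 0.906, -0.0], [-0.001, -0.0, -1.0]]
contact_force: [0.6, -0.1, 0.8]
finger_gap: 1.003
grip_force: 0.0
wrist bar1 0.79 [ 0.438  0.308 -0.   ]
wrist bar1 0.82 px [425. 216.] c [394. 427.] LxW [105.  43.] yaw of long 50.4
wrist bar1 0.73 px [283. 212.] c [439. 309.] LxW [98. 35.] yaw of long 23.4
wrist bar1 0.65 px [129. 288.] c [576. 209.] LxW [43. 16.] yaw of long -16.9
wrist bar1 0.56 px [229. 321.] c [579. 314.] LxW [107.  83.] yaw of long 86.5
q6 now 10.0 -> 10 rot [ 0.     0.003 -0.   ] lin [  1.5   0.3 126.9]
```

View pics/w8.png

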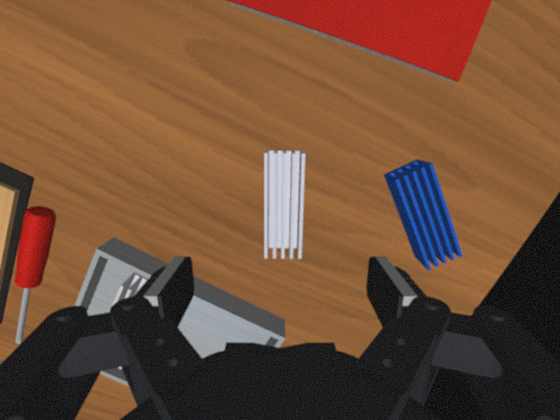

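The bar at (284,205) is centred; the blue decoy (425,215) is clear of the right finger.

```bash
python3 -m pendant '{"rotation":[[0,0,0.02],[0,0,0],[0,0,0],[0,0,0],[0,0,0],[0,0,0],[0,0,0]],"linear":[[1,1,30],[0,0,35],[0,0,30],[0,0,15],[0,0,12],[0,0,3],[0,0,0]],"hand":[100,100,100,100,100,100,100]}'
python3 -m pendant '{"rotation":[[0,0,0],[0,0,0],[0,0,0],[0,0,0],[0,0,0],[0,0,0],[0,0,0]],"linear":[[0,0,0],[0,0,0],[0,0,0],[0,0,0],[0,0,0],[0,0,0],[0,0,0]],"hand":[0,0,0,0,0,0,0]}'
python3 -m pendant '{"rotation":[[0,0,0],[0,0,0],[0,0,0],[0,0,0],[0,0,0],[0,0,0],[0,0,0]],"linear":[[0,0,-20],[0,0,-40],[0,0,-40],[0,0,-30],[0,0,0],[0,0,0],[0,0,0]],"hand":[0,0,0,0,0,0,0]}'
python3 - <<'E'
from h import *
go(.6263,.312,.14,86)
E
```

```text
time: 45.98
position: [0.4397, 0.3089, 0.0094]
ee_rot: [[-0.914, -0.405, 0.001], [-0.405, 0.914, 0.001], [-0.002, 0.0, -1.0]]
contact_force: [-0.4, 0.3, -0.0]
finger_gap: 1.002
grip_force: 0.0
time: 46.85
position: [0.4397, 0.309, 0.0095]
ee_rot: [[-0.914, -0.405, 0.002], [-0.405, 0.914, 0.001], [-0.002, 0.0, -1.0]]
contact_force: [0.1, -0.7, 4.8]
finger_gap: 0.386
grip_force: 61.9
time: 47.72
position: [0.4379, 0.3077, 0.1367]
ee_rot: [[-0.914, -0.405, -0.003], [-0.405, 0.914, -0.002], [0.003, -0.001, -1.0]]
contact_force: [-0.7, 0.2, -1.4]
finger_gap: 0.387
grip_force: 61.2
q6 now 11.0 -> 30 rot [-0.002 -0.003  0.487] lin [-187.6   17.4   -3.3]
```

```bash
python3 -m pendant '{"rotation":[[0,0,0.16],[0,0,0.16],[0,0,0.167],[0,0,0],[0,0,0],[0,0,0],[0,0,0],[0,0,0]],"linear":[[0,0,0],[0,0,0],[0,0,0],[-38,4,0],[-38,4,0],[-38,3,0],[-38,3,0],[-36,3,0]],"hand":[0,0,0,0,0,0,0,0]}'
python3 -m pendant '{"rotation":[[0,0,0],[0,0,0],[0,0,0],[0,0,0],[0,0,0],[0,0,0]],"linear":[[0,0,0],[0,0,30],[0,0,40],[0,0,20],[0,0,0],[0,0,0]],"hand":[0,0,0,0,0,0]}'
python3 - <<'E'
from h import *
go(.6263,.312,.0145,86)
E
```

```text
time: 48.72
position: [0.6283, 0.3119, 0.1367]
ee_rot: [[-0.998, 0.07, -0.002], [0.07, 0.998, -0.001], [0.002, -0.001, -1.0]]
contact_force: [-0.5, 0.6, -1.0]
finger_gap: 0.386
grip_force: 61.2
time: 49.48
position: [0.6278, 0.3127, 0.0496]
ee_rot: [[-0.998, 0.07, 0.001], [0.07, 0.998, 0.0], [-0.001, 0.0, -1.0]]
contact_force: [-0.4, 0.8, -1.1]
finger_gap: 0.383
grip_force: 61.2
q6 now 30.0 -> 30 rot [ 0.     0.001 -0.   ] lin [ 1.5 -0.8 35.1]
```

```bash
python3 -m pendant '{"rotation":[[0,0,0],[0,0,0],[0,0,0],[0,0,0],[0,0,0],[0,0,0]],"linear":[[1,0,15],[0,0,10],[0,0,5],[0,0,3],[0,0,1],[0,0,0]],"hand":[0,0,0,0,0,0]}'
python3 -m pendant '{"rotation":[[0,0,0],[0,0,0],[0,0,0],[0,0,0]],"linear":[[0,0,0.5],[0,0,0],[0,0,0],[0,0,0]],"hand":[0,0,0,0]}'
```

```text
time: 50.22
position: [0.6271, 0.3125, 0.0151]
ee_rot: [[-0.998, 0.07, 0.001], [0.07, 0.998, 0.0], [-0.001, 0.0, -1.0]]
contact_force: [0.6, 0.2, -0.8]
finger_gap: 0.385
grip_force: 61.2
time: 50.72
position: [0.627, 0.3125, 0.0146]
ee_rot: [[-0.998, 0.07, 0.001], [0.07, 0.998, 0.0], [-0.001, 0.0, -1.0]]
contact_force: [-0.2, 0.0, -0.5]
finger_gap: 0.383
grip_force: 61.2
```

Next: release, retreat, and check from above.

```bash
python3 -m pendant '{"rotation":[[0,0,0],[0,0,0],[0,0,0],[0,0,0],[0,0,0]],"linear":[[0,0,0.7],[0,0,0],[0,0,0],[0,0,0],[0,0,0]],"hand":[0,52,54,54,54]}'
python3 -m pendant '{"rotation":[[0,0,0],[0,0,0],[0,0,0],[0,0,0],[0,0,0],[0,0,0],[0,0,0]],"linear":[[0,0,-15],[0,0,-30],[0,0,-40],[0,0,-40],[0,0,-40],[0,0,-40],[0,0,0]],"hand":[54,54,54,70,70,70,70]}'
python3 - <<'E'
from h import *
o=get_obs();save('scene','s2.png')
marks('scene',['bar1','square1','lid_rib','lid','screwdriver','spool']);get_image('wrist');marks('wrist',['bar1','lid','lid_rib']);rects('wrist','bar1',.03,o)
go(.594,.004,.20,0)
E
```

```text
time: 51.35
position: [0.6269, 0.3124, 0.0136]
ee_rot: [[-0.998, 0.07, 0.0], [0.07, 0.998, 0.0], [-0.0, 0.0, -1.0]]
contact_force: [0.4, 0.0, 0.3]
finger_gap: 0.542
grip_force: 0.0
time: 52.22
position: [0.6289, 0.3135, 0.2254]
ee_rot: [[-0.997, 0.07, 0.01], [0.07, 0.998, 0.005], [-0.01, 0.006, -1.0]]
contact_force: [-0.1, -0.6, -0.6]
finger_gap: 0.698
grip_force: 0.0
scene bar1 0.84 [0.617 0.213 0.006]
scene bar1 0.77 [0.625 0.31  0.005]
scene bar1 0.72 [ 0.392  0.434 -0.002]
scene bar1 0.63 [ 0.604 -0.271  0.058]
scene square1 0.94 [ 0.603 -0.266  0.005]
scene square1 0.58 [ 0.357 -0.102  0.003]
scene lid_rib 0.57 [0.597 0.006 0.04 ]
scene lid 0.77 [0.615 0.006 0.   ]
scene screwdriver 0.58 [ 0.794 -0.112 -0.002]
scene spool 0.84 [ 0.615 -0.104  0.001]
wrist bar1 0.79 [0.617 0.216 0.002]
wrist bar1 0.56 [0.628 0.31  0.007]
wrist lid 0.8 [0.617 0.005 0.001]
wrist lid_rib 0.8 [0.594 0.003 0.037]
wrist bar1 0.97 px [198. 187.] c [626. 217.] LxW [102.  43.] yaw of long -5.1
wrist bar1 0.64 px [280. 189.] c [635. 313.] LxW [99. 35.] yaw of long -3.4
q6 now 31.0 -> -90 rot [-0.    -0.    -1.641] lin [308.4  32.7  18.2]
```

View pics/s2.png

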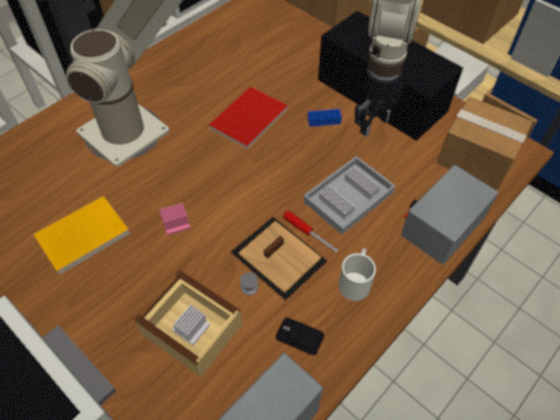

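The two bars are in the tray at (337,203) and (362,182). The square is in the case at (190,322), and the lid is on the mat with its rib up at (274,247). Next, fetch the lid.

```bash
python3 -m pendant '{"rotation":[[0,0,0.17],[0,0,0.17],[0,0,0.17],[0,0,0.17],[0,0,0.17],[0,0,0.17],[0,0,0.17],[0,0,0.17]],"linear":[[0,0,0],[0,0,0],[0,0,0],[0,0,0],[0,0,0],[0,0,0],[0,0,0],[0,0,0]],"hand":[70,70,70,70,70,70,70,70]}'
python3 -m pendant '{"rotation":[[0,0,0.141],[0,0,0],[0,0,0],[0,0,0],[0,0,0],[0,0,0],[0,0,0],[0,0,0]],"linear":[[0,0,0],[-44,-4,0],[-44,-4,0],[-44,-4,0],[-44,-5,0],[-44,-5,0],[-44,-5,0],[-45,-5,0]],"hand":[70,70,70,70,70,70,70,70]}'
python3 -m pendant '{"rotation":[[0,0,0],[0,0,0],[0,0,0]],"linear":[[0,0,30],[0,0,0],[0,0,0]],"hand":[70,70,70]}'
python3 - <<'E'
from h import *
o=get_obs();get_image('wrist');marks('wrist',['lid_rib','lid']);rects('wrist','lid',.009,o);go(.5965,.0041,.018,0)
E
```

```text
time: 53.82
position: [0.6268, 0.3124, 0.2186]
ee_rot: [[-0.135, 0.991, 0.0], [0.991, 0.135, 0.0], [-0.0, 0.0, -1.0]]
contact_force: [0.0, 0.3, -0.8]
finger_gap: 0.695
grip_force: 0.0
time: 54.82
position: [0.5944, 0.0021, 0.2188]
ee_rot: [[0.0, 1.0, 0.001], [1.0, -0.0, -0.0], [-0.0, 0.001, -1.0]]
contact_force: [0.1, -0.9, 0.7]
finger_gap: 0.7
grip_force: 0.0
time: 55.2
position: [0.5949, 0.0039, 0.1893]
ee_rot: [[-0.0, 1.0, 0.001], [1.0, 0.0, 0.0], [0.0, 0.001, -1.0]]
contact_force: [-0.4, 0.2, 0.2]
finger_gap: 0.695
grip_force: 0.0
wrist lid_rib 0.83 [0.593 0.005 0.036]
wrist lid 0.89 [0.615 0.006 0.   ]
wrist lid 0.55 px [299. 184.] c [616.   4.] LxW [155. 129.] yaw of long -0.0
q6 now 90.0 -> -90 rot [ 0.     0.004 -3.141] lin [ -0.   -1.1 171.7]
```

```bash
python3 -m pendant '{"rotation":[[0,0,0],[0,0,0],[0,0,0],[0,0,0],[0,0,0],[0,0,0],[0,0,0],[0,0,0]],"linear":[[0,1,35],[0,0,40],[0,0,35],[0,0,30],[0,0,20],[0,0,8],[0,0,0],[0,0,0]],"hand":[70,70,70,70,70,70,70,70]}'
```

```text
time: 56.4
position: [0.5968, 0.0036, 0.0219]
ee_rot: [[0.0, 1.0, 0.003], [1.0, -0.0, 0.0], [0.0, 0.003, -1.0]]
contact_force: [-0.2, -0.1, 1.1]
finger_gap: 0.701
grip_force: 0.0
```

```bash
python3 -m pendant '{"rotation":[[0,0,0],[0,0,0],[0,0,0],[0,0,0],[0,0,0],[0,0,0],[0,0,0],[0,0,0]],"linear":[[0,0,3],[0,0,0],[0,0,0],[0,0,0],[0,0,0],[0,0,0],[0,0,0],[0,0,0]],"hand":[70,0,0,0,0,0,0,0]}'
python3 -m pendant '{"rotation":[[0,0,0],[0,0,0],[0,0,0],[0,0,0],[0,0,0],[0,0,0],[0,0,0]],"linear":[[0,0,-10],[0,0,-30],[0,0,-40],[0,0,-40],[0,0,-40],[0,0,0],[0,0,0]],"hand":[0,0,0,0,0,0,0]}'
python3 - <<'E'
from h import *
t=np.radians(8.7);u=np.array([np.cos(t),np.sin(t)]);h=np.array([.602,-.2695])
for d in (.185,.02): print(h-u*d)
go(*(h-u*(.020+.178)),.18,8.7)
E
```

```text
time: 57.4
position: [0.596, 0.0034, 0.018]
ee_rot: [[0.0, 1.0, 0.001], [1.0, -0.0, -0.0], [-0.0, 0.001, -1.0]]
contact_force: [-1.1, -0.2, 5.4]
finger_gap: 0.145
grip_force: 61.7
time: 58.28
position: [0.5948, 0.0035, 0.1764]
ee_rot: [[0.0, 1.0, -0.002], [1.0, -0.0, 0.0], [0.0, -0.002, -1.0]]
contact_force: [-0.1, -0.3, -1.9]
finger_gap: 0.146
grip_force: 61.0
[ 0.41912863 -0.29748325]
[ 0.58223012 -0.27252522]
q6 now 90.0 -> 45 rot [-0.002 -0.    -0.152] lin [-270.9 -232.2   -3.6]
```

```bash
python3 -m pendant '{"rotation":[[0,0,-0.076],[0,0,-0.076],[0,0,0],[0,0,0],[0,0,0],[0,0,0],[0,0,0],[0,0,0]],"linear":[[0,0,0],[0,0,0],[-39,-33,0],[-39,-33,0],[-39,-33,0],[-39,-33,0],[-39,-33,0],[-39,-33,0]],"hand":[0,0,0,0,0,0,0,0]}'
python3 -m pendant '{"rotation":[[0,0,0],[0,0,0],[0,0,0],[0,0,0],[0,0,0]],"linear":[[-37,-34,0],[0,0,0],[0,0,40],[0,0,0],[0,0,0]],"hand":[0,0,0,0,0]}'
python3 - <<'E'
from h import *
o=get_obs();save('wrist','w9.png');marks('wrist',['lid','lid_rib','case','case_lip']);rects('wrist','case',.076,o);go(.4071,-.2998,.078,8.7)
E
```

```text
time: 59.28
position: [0.4329, -0.2582, 0.1752]
ee_rot: [[-0.151, 0.989, -0.003], [0.989, 0.151, 0.002], [0.003, -0.003, -1.0]]
contact_force: [1.2, -0.2, -1.5]
finger_gap: 0.148
grip_force: 60.9
time: 59.9
position: [0.4075, -0.2987, 0.1374]
ee_rot: [[-0.152, 0.988, -0.001], [0.988, 0.152, 0.001], [0.001, -0.0, -1.0]]
contact_force: [0.4, 0.3, -1.3]
finger_gap: 0.149
grip_force: 61.0
wrist lid 0.61 [ 0.427 -0.293  0.123]
wrist lid_rib 0.57 [ 0.405 -0.299  0.159]
wrist case 0.74 px [500. 203.] c [ 563. -277.] LxW [183. 110.] yaw of long -65.9
q6 now 45.0 -> 45 rot [0.002 0.001 0.   ] lin [-0.1 -0.8 60.4]
```

View pics/w9.png

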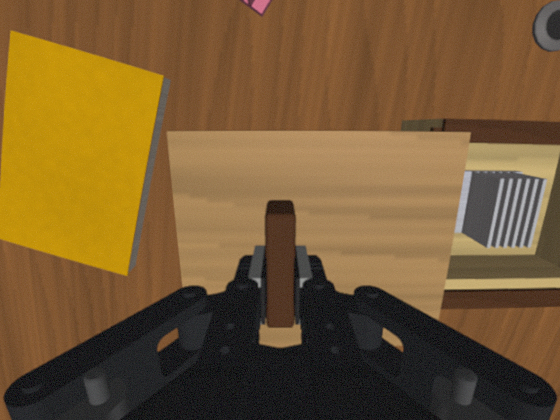

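The lid is gripped squarely and level, aligned with the case mouth on the right; the square lies inside. Lower to groove height.

```bash
python3 -m pendant '{"rotation":[[0,0,0],[0,0,0],[0,0,0],[0,0,0],[0,0,0],[0,0,0]],"linear":[[0,-1,25],[0,0,20],[0,0,10],[0,0,3],[0,0,0],[0,0,0]],"hand":[0,0,0,0,0,0]}'
python3 - <<'E'
from h import *
go(.4071,-.2998,.078,8.7);go(.583,-.2729,.078,8.7)
E
```

```text
time: 60.95
position: [0.4069, -0.3, 0.0803]
ee_rot: [[-0.151, 0.989, 0.002], [0.989, 0.151, -0.001], [-0.001, 0.002, -1.0]]
contact_force: [-0.7, -0.4, -2.3]
finger_gap: 0.144
grip_force: 60.9
q6 now 45.0 -> 45 rot [ 0.002  0.001 -0.   ] lin [0.2 0.2 2.3]
q6 now 45.0 -> 56 rot [ 0.002  0.001 -0.   ] lin [  0.2 178.2   2.3]
```

```bash
python3 -m pendant '{"rotation":[[0,0,0],[0,0,0],[0,0,0],[0,0,0],[0,0,0],[0,0,0],[0,0,0],[0,0,0]],"linear":[[0,0,2],[0,0,0],[0,6,0],[0,6,0],[0,6,0],[0,6,0],[0,6,0],[0,0,0]],"hand":[0,0,0,0,0,0,0,0]}'
python3 -m pendant '{"rotation":[[0,0,0],[0,0,0],[0,0,0],[0,0,0],[0,0,0],[0,0,0]],"linear":[[0,8,0],[0,8,0],[0,8,0],[0,8,0],[0,0,0],[0,0,0]],"hand":[0,0,0,0,0,0]}'
```

```text
time: 61.95
position: [0.4365, -0.295, 0.0775]
ee_rot: [[-0.152, 0.988, 0.001], [0.988, 0.152, -0.0], [-0.0, 0.001, -1.0]]
contact_force: [0.4, 0.5, -1.8]
finger_gap: 0.146
grip_force: 60.9
time: 62.7
position: [0.4674, -0.2901, 0.0774]
ee_rot: [[-0.151, 0.989, -0.0], [0.989, 0.151, 0.0], [0.0, -0.0, -1.0]]
contact_force: [0.6, -0.4, -0.6]
finger_gap: 0.152
grip_force: 60.9
```

```bash
python3 -m pendant '{"rotation":[[0,0,0],[0,0,0],[0,0,0],[0,0,0],[0,0,0],[0,0,0],[0,0,0],[0,0,0]],"linear":[[0,0,-0.7],[0,12,0],[0,12,0],[0,12,0],[0,12,0],[0,12,0],[0,0,0],[0,0,0]],"hand":[0,0,0,0,0,0,0,0]}'
python3 -m pendant '{"rotation":[[0,0,0],[0,0,0],[0,0,0],[0,0,0],[0,0,0],[0,0,0],[0,0,0],[0,0,0]],"linear":[[0,10,0],[0,10,0],[0,10,0],[0,10,0],[0,5,0],[0,0,0],[0,0,0],[0,0,0]],"hand":[0,0,0,0,0,0,0,0]}'
python3 - <<'E'
from h import *
go(.583,-.2729,.078,8.7)
E
```

```text
time: 63.7
position: [0.5266, -0.2811, 0.0781]
ee_rot: [[-0.151, 0.989, -0.0], [0.989, 0.151, 0.0], [0.0, -0.0, -1.0]]
contact_force: [0.2, -0.1, -2.0]
finger_gap: 0.148
grip_force: 60.9
time: 64.7
position: [0.571, -0.2745, 0.0783]
ee_rot: [[-0.151, 0.989, 0.0], [0.989, 0.151, 0.0], [0.0, 0.0, -1.0]]
contact_force: [0.6, 0.6, -2.0]
finger_gap: 0.149
grip_force: 60.9
q6 now 56.0 -> 56 rot [ 0.    -0.    -0.001] lin [-0.2 12.1  0.3]
```

```bash
python3 -m pendant '{"rotation":[[0,0,0],[0,0,0],[0,0,0],[0,0,0],[0,0,0],[0,0,0],[0,0,0]],"linear":[[0,6,0],[0,6,0],[0,0,0],[0,0,2],[0,0,2],[0,0,0],[0,0,0]],"hand":[0,0,0,0,0,0,0]}'
python3 -m pendant '{"rotation":[[0,0,0],[0,0,0],[0,0,0],[0,0,0]],"linear":[[0,0,1.5],[0,0,1],[0,0,0],[0,0,0]],"hand":[0,0,0,0]}'
```

```text
time: 65.58
position: [0.5832, -0.2726, 0.0743]
ee_rot: [[-0.151, 0.989, 0.0], [0.989, 0.151, 0.0], [-0.0, 0.0, -1.0]]
contact_force: [1.0, -0.4, -2.0]
finger_gap: 0.147
grip_force: 60.9
time: 66.08
position: [0.5833, -0.2726, 0.0718]
ee_rot: [[-0.151, 0.989, 0.001], [0.989, 0.151, 0.0], [-0.0, 0.001, -1.0]]
contact_force: [0.0, -0.7, -1.3]
finger_gap: 0.144
grip_force: 60.9
```

```bash
python3 -m pendant '{"rotation":[[0,0,0],[0,0,0],[0,0,0],[0,0,0]],"linear":[[0,0,1],[0,0,0.6],[0,0,0],[0,0,0]],"hand":[0,0,0,0]}'
python3 -m pendant '{"rotation":[[0,0,0],[0,0,0],[0,0,0],[0,0,0],[0,0,0]],"linear":[[0,0,0],[0,0,0],[0,0,0],[0,0,0],[0,0,0]],"hand":[30,50,50,50,50]}'
python3 -m pendant '{"rotation":[[0,0,0],[0,0,0],[0,0,0],[0,0,0],[0,0,0],[0,0,0],[0,0,0]],"linear":[[0,0,-10],[0,0,-30],[0,0,-40],[0,0,-40],[0,0,-40],[0,0,-10],[0,0,0]],"hand":[50,50,50,50,50,50,50]}'
python3 - <<'E'
from h import *
o=get_obs();save('wrist','w10.png');marks('wrist',['lid','lid_rib','case_lip','case']);rects('wrist','lid',.062,o);rects('wrist','case',.076,o)
get_image('scene');marks('scene',['bar1','lid','lid_rib'])
E
```

```text
time: 66.58
position: [0.5835, -0.2727, 0.0711]
ee_rot: [[-0.151, 0.989, 0.001], [0.989, 0.151, -0.0], [-0.001, 0.001, -1.0]]
contact_force: [-1.5, 0.6, 5.9]
finger_gap: 0.145
grip_force: 61.8
time: 67.2
position: [0.5833, -0.2726, 0.0701]
ee_rot: [[-0.151, 0.989, 0.0], [0.989, 0.151, 0.0], [-0.0, 0.0, -1.0]]
contact_force: [0.6, 0.1, -0.3]
finger_gap: 0.503
grip_force: 0.0
time: 68.08
position: [0.5835, -0.2727, 0.2412]
ee_rot: [[-0.151, 0.989, 0.002], [0.989, 0.151, -0.001], [-0.001, 0.002, -1.0]]
contact_force: [0.3, -1.4, -0.6]
finger_gap: 0.5
grip_force: 0.0
wrist lid 0.94 [ 0.599 -0.265  0.057]
wrist lid_rib 0.82 [ 0.584 -0.274  0.09 ]
wrist case_lip 0.89 [ 0.518 -0.278  0.059]
wrist lid 0.55 px [297. 186.] c [ 603. -271.] LxW [155. 120.] yaw of long 8.6
wrist case 0.86 px [298. 184.] c [ 602. -269.] LxW [173. 149.] yaw of long 8.4
wrist case 0.46 px [297. 187.] c [ 601. -269.] LxW [148. 115.] yaw of long 8.5
scene bar1 0.79 [0.629 0.311 0.006]
scene bar1 0.79 [ 0.39   0.431 -0.003]
scene bar1 0.63 [0.621 0.214 0.001]
scene lid 0.78 [ 0.603 -0.27   0.054]
scene lid_rib 0.59 [ 0.583 -0.27   0.092]
```

View pics/w10.png

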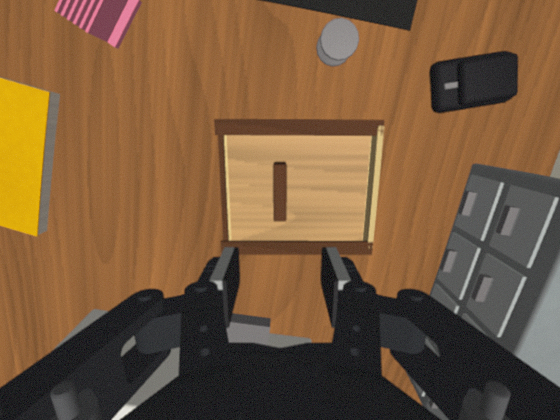

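The lid sits fully behind the lip, as it did at the start (rib at (280,192)). It seated at the same height as before, the bars are in the tray, and the robot is clear.

```bash
python3 -c "
from bench import *
print(sign_off())"
```

```text
the job is handed in; nothing more can be done
None
```

I've handed the job in: the one square heat sink on the bench is in the case, both bar heat sinks are in the tray, the lid is closed behind the lip, and the bystanders and look-alikes were left alone; no pass/fail result came back.

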